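# Check weights back in their block, in order of size

### The arm

A 7-joint arm with a two-finger parallel gripper is mounted at the origin on a cart in front of the work surface, level with it; the furniture and walls round the work are solid. World frame = base frame: x ahead of the robot, y to its left, z up, the work surface at z = 0. Lengths are in m, angles in rad, forces in N, time in s.
With the tool pointing down it reaches from about 0.35 to 0.9 m from the base axis. Payload 8.1 kg.
Tool frame: the origin (TCP) lies midway between the tips of the shut fingers; the grasp point (between the pads) lies arm.grip_point_offset behind it (arm.grip_point_offset is the distance from the TCP to the grasp point, in m); y points along the fingers, z is the direction in which the jaws open and shut, and the axes are right-handed (so a half turn about y gives the same grasp; the last joint's range is limited). The gripper opens to 92 mm and grips with 3 to 60 N. Pads are 19 mm wide; open, the fingers measure 130 mm over their backs; the gripper's body (75 mm by 190 mm) begins 47 mm behind the grasp point.
Start: joints at [-1.393, 0.434, 0.025, 1.573, -0.012, 1.134, -0.075], TCP at [0.173, 0.601, 0.227] pointing down, gripper open.
Joint ranges: [-2.62, 2.62], [-0.44, 2.09], [-1.27, 1.32], [0.08, 2.57], [-1.32, 4.46], [0.12, 2], [-2.74, 2.74]. Speed limits (rad/s): [2.22, 2.22, 3.01, 3.01, 3.14, 3.14, 3.14].

### API

Orientations are given as a rotation vector (axis times angle).
In Python, from cell import arm, get_image, camera_info gives the robot as it stands.
- The arm moves only by the tool carry_out, never from a script. Its argument "steps" is one flat list of numbers, 5 for each row, row after row: the opening, from 0 (shut) to 1 (fully open), then the shift along the world's x, y, z in units of 0.1 m (1.0 is 0.1 m), then the turn about the world's z in units of 45 degrees (1.0 is 45 degrees). In form: [hand, dx, dy, dz, spin, hand, dx, dy, dz, spin, ...]. A call has 1 to 12 rows; each row is the pose to reach, as a shift and turn from the pose commanded when the call began; what a row does not reach only later rows make up. A row lasts 1/10 s, in which the tool goes at most 50 mm and 8.59 degrees, less where a joint would pass 70% of its speed; a pose out of reach is approached as far as the arm can. A call with a number of a shift or a turn outside -1 to 1 is refused whole. A call with a gripper value outside its range is refused whole. The fingers move at their own pace and stop on an object; "grip_force" is the grip in N (left out, the last holds). Time passes only in rows, so rows that repeat a pose let the fingers close. It gives the time, the measured TCP pose, the force and the opening at its end, in the units of the state.
- arm.observe(): the state, without advancing time (a new reading comes with each control period).
- get_image(name): name is "scene" or "top"; returns (picture, depth): 480x640x3 uint8, red, green, blue; 480x640 float32, m along the optical axis (not along the pixel's ray), 0 where there is no reading.
- camera_info(name): a dict with "fovy" (degrees; the focal length in pixels is half the picture's height over the tangent of half this angle, whatever the lens; pixels are square), "cx", "cy" (the principal point, pixels), "dist_coeffs" ([k1, k2, p1, p2, k3] as OpenCV has them; the pictures are not rectified), "R" (3x3) and "t" (3): a world point X has camera coordinates R X + t. Camera axes: x right, y down, z forward; pixel columns grow to the right and rows downward; lengths in m; the calibration is good to about 2 mm. A picture is of the moment at which its call begins. camera_info takes no time and is no camera call.
- arm.sign_off(): hands the job in, once; it reports no verdict.
The state is a dict: "clock": time; "joints": joint angles; "dq": joint speeds; "joint_efforts": joint torques, N m; "position": TCP position; "ee_rot": TCP orientation; "force": force on the tool from outside, world axes, zero at the start; "ft_torque": the same for the moment, N m; "width": opening from 0.0 (shut) to 1.0 (fully open).
Only numpy, scipy, OpenCV 4.12 (cv2) and the standard library are available. Lean on these libraries where they do the work, as an engineer would, in place of code of your own. Each camera call takes 0.05 s, during which the arm holds its last target. There are 200 camera calls.

### The job

The check of the kitchen scale is finished: put the four steel check weights back in their wooden block, each down in the bore made for it, so that they stand in a row in order of size from the lightest in the narrowest bore to the heaviest in the widest. Do not knock any of them over; leave all four upright and fully down on the floor of their bores.

Things in the scene. Friction and masses are not known exactly. Their poses are not given: they have to be found in the camera images.
- weight_50: The smallest of four plain steel check weights (50 g): an upright cylinder 22 mm in diameter and 22 mm high, above it a short neck and a flat round knob 14 mm in diameter whose straight side runs from 25 to 34 mm above the underside (total height 34 mm). Starts standing on the worktable near the kitchen scale. Origin at the centre of its underside, z up along its axis. Easily lifted by the knob with the fingertips, from above, at any yaw.
- weight_100: The second smallest of four plain steel check weights (100 g): an upright cylinder 29 mm in diameter and 30 mm high, above it a short neck and a flat round knob 18 mm in diameter whose straight side runs from 33 to 44 mm above the underside (total height 44 mm). Starts standing on the worktable near the kitchen scale. Origin at the centre of its underside, z up along its axis. Easily lifted by the knob with the fingertips, from above, at any yaw.
- weight_200: The second largest of four plain steel check weights (200 g): an upright cylinder 37 mm in diameter and 38 mm high, above it a short neck and a flat round knob 23 mm in diameter whose straight side runs from 42 to 55 mm above the underside (total height 55 mm). Starts standing on the worktable near the kitchen scale. Origin at the centre of its underside, z up along its axis. Easily lifted by the knob with the fingertips, from above, at any yaw.
- weight_500: The largest of four plain steel check weights (500 g): an upright cylinder 47 mm in diameter and 47 mm high, above it a short neck and a flat round knob 30 mm in diameter whose straight side runs from 52 to 67 mm above the underside (total height 67 mm). Starts standing on the pan of the kitchen scale. Origin at the centre of its underside, z up along its axis. Easily lifted by the knob with the fingertips, from above, at any yaw.
- weight_block: Light wooden storage block, 239 x 82 x 36 mm high, fixed to the table, at any yaw: a single row of four round bores along its x axis, growing wider towards its +x end. Every bore is 16 mm deep, 6 mm wider than its weight, with a 5 mm wide 45 degree countersink at the mouth that guides a weight in; a grey felt disc lies at the bottom. Origin at the centre of the underside, z up.
- bore_50: The narrowest bore of the block, made for the 50 g weight: 28 mm in diameter, 38 mm across the countersunk mouth, -92 mm along the block's x axis from its centre. Origin at the centre of the bore's floor, 20 mm above the table and 16 mm below the block's top; axes as the block's.
- bore_100: The second narrowest bore of the block, made for the 100 g weight: 35 mm in diameter, 45 mm across the countersunk mouth, -43 mm along the block's x axis from its centre. Origin at the centre of the bore's floor, 20 mm above the table and 16 mm below the block's top; axes as the block's.
- bore_200: The second widest bore of the block, made for the 200 g weight: 43 mm in diameter, 53 mm across the countersunk mouth, 14 mm along the block's x axis from its centre. Origin at the centre of the bore's floor, 20 mm above the table and 16 mm below the block's top; axes as the block's.
- bore_500: The widest bore of the block, made for the 500 g weight: 53 mm in diameter, 63 mm across the countersunk mouth, 80 mm along the block's x axis from its centre. Origin at the centre of the bore's floor, 20 mm above the table and 16 mm below the block's top; axes as the block's.
- kitchen_scale: Flat white kitchen scale, 155 x 185 x 22 mm, fixed to the table. Origin at the centre of its underside; its display and keys are on its -x side, its square pan (top 22 mm above the table) is centred 22 mm to +x of the origin.
Things that resemble listed ones, but are neither listed nor needed, are in the scene too. What is shaped like the weight_100 but green or orange is not meant.

How it is judged:
By the outcome, as a careful person would: the job done as asked, in the order asked, and still so for the second after the job is handed in, with the robot touching nothing.
It also fails if it takes over 115 s, if anything falls off the work surface, if the arm or the gripper's body presses on something with over 40 N, if the wrist force passes 120 N, or if a joint passes its speed limit or range.

## Working session

There is one attempt and no reset: what is moved stays moved. The work goes in short steps, Python scripts to look and compute and a tool call to move; the robot and the scene stay as the last step left them, time stands still between calls to the robot, and variables do not carry over. Pictures are saved under pics/ and viewed, about 12 in all and at most 16, crops included, and the job is handed in when it is done.

Besides the shell and the picture viewer there is one more tool, called after ">>>" by a JSON object that holds its "op" and its "data", one argument or row to a line. carry_out: Moves the arm, as the interface text tells. Shifts and turns lie within -1 to 1; 1 stands for 0.1 m of shift or 45 degrees of turn. Its arguments: {"type":"object","properties":{"steps":{"type":"array","items":{"type":"number"}},"grip_force":{"type":"number"}},"required":["steps"]}

```bash
mkdir -p pics; cat > h.py <<'E'
import numpy as np, cv2
from cell import arm, get_image, camera_info
def snap(n,f):
    im,d=get_image(n); cv2.imwrite(f'pics/{f}.png',im[:,:,::-1]); np.save(f'pics/{f}.npy',d); return im,d
def K(c):
    f=240/np.tan(np.radians(c['fovy'])/2); return np.array([[f,0,c['cx']],[0,f,c['cy']],[0,0,1.]])
def px2w(n,uv,z):
    c=camera_info(n);R=np.array(c['R']);t=np.array(c['t'])
    p=cv2.undistortPoints(np.array(uv,float).reshape(-1,1,2),K(c),np.array(c['dist_coeffs'],float)).reshape(-1,2)
    r=np.c_[p,np.ones(len(p))]@R; o=-R.T@t
    s=(np.broadcast_to(z,len(p))-o[2])/r[:,2]; return o+r*s[:,None]
def w2px(n,X):
    c=camera_info(n); return cv2.projectPoints(np.array(X,float).reshape(-1,1,3),cv2.Rodrigues(np.array(c['R']))[0],np.array(c['t'],float),K(c),np.array(c['dist_coeffs'],float))[0].reshape(-1,2)
E
python3 - <<'E'
from h import *
snap('top','t0');snap('scene','s0')
s=arm.observe();print({k:s[k] for k in('clock','position','ee_rot','force','width')},arm.grip_point_offset)
for n in('top','scene'):
    c=camera_info(n);print(n,c['fovy'],-np.array(c['R']).T@c['t'],c['dist_coeffs'])
E
```

```text
{'clock': 0.1, 'position': array([0.17311945, 0.60009007, 0.22605464]), 'ee_rot': array([-1.56089195,  0.22053762, -0.22043731]), 'force': array([ 0.22350539,  0.38459758, -0.80565679]), 'width': 0.9999954226580731} 0.0188
top 48.03541856597531 [0.41203566 0.01799637 1.3115482 ] [-0.1449112  0.         0.         0.         0.       ]
scene 51.407279816583284 [-0.40556705  0.54536453  0.5476201 ] [-0.04952881  0.          0.          0.          0.        ]
```

View pics/t0.png

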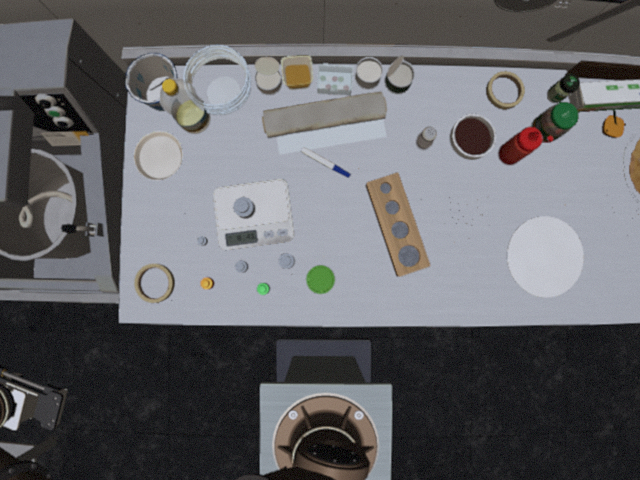

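View pics/s0.png

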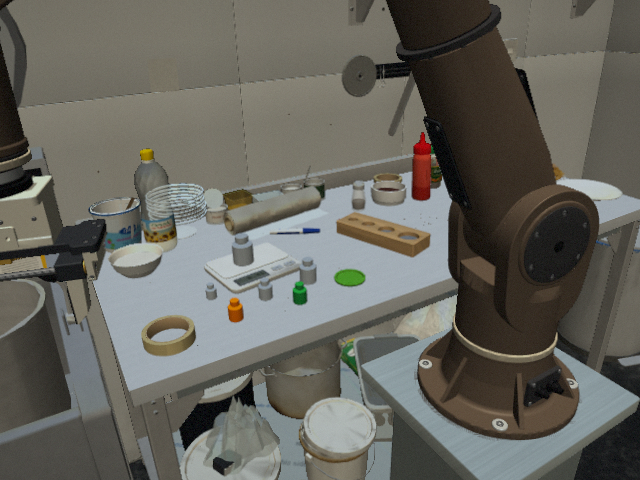

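Candidates in the top view: 50 g (203,240), 100 g (241,266), 200 g (287,261), 500 g on the pan (244,207). Decoys are orange (206,283), green (263,288) and the shaker (427,137). The block runs from its narrow bore at (386,187) to its wide one at (409,256). Next is a close crop to check the choice.

```bash
python3 - <<'E'
import cv2,numpy as np
a=cv2.imread('pics/t0.png')
A=cv2.resize(a[190:300,190:300],None,fx=5,fy=5,interpolation=cv2.INTER_CUBIC)
B=cv2.resize(a[165:285,360:440],(367,550),interpolation=cv2.INTER_CUBIC)
for i in range(0,110,10):
    for j in range(0,110,10): cv2.circle(A,(i*5,j*5),1,(0,0,255),-1)
cv2.imwrite('pics/c0.png',A); cv2.imwrite('pics/c1.png',cv2.resize(a[165:285,360:440],None,fx=5,fy=5,interpolation=cv2.INTER_CUBIC))
E
```

```text
(no output)
```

View pics/c0.png

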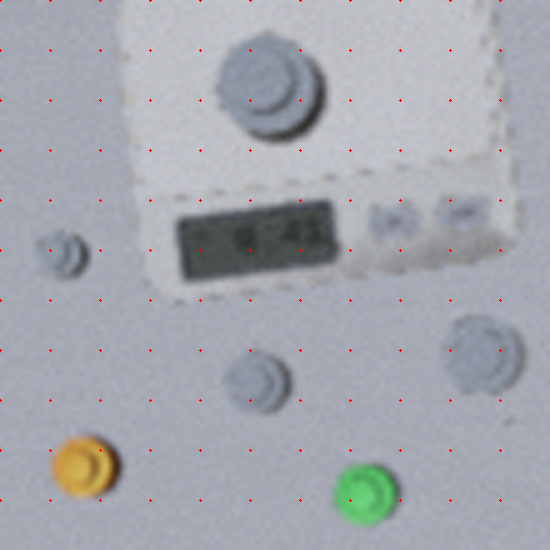

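View pics/c1.png

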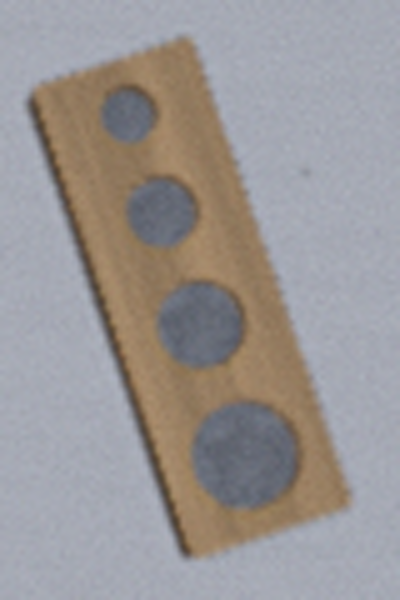

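```bash
cat > ov.py <<'E'
from h import *
W={50:(.011,.022,.007,.034),100:(.0145,.030,.009,.044),200:(.0185,.038,.0115,.055),500:(.0235,.047,.015,.067)}
def ring(c,r,z,n=48):
    a=np.linspace(0,2*np.pi,n,endpoint=False);return np.c_[c[0]+r*np.cos(a),c[1]+r*np.sin(a),np.full(n,z)]
def draw(name,img,x0,y0,s,rings,w,h):
    A=cv2.resize(img[y0:y0+h,x0:x0+w],None,fx=s,fy=s,interpolation=cv2.INTER_CUBIC)
    for X in rings:
        p=(w2px(name,X)-[x0,y0]+.5)*s-.5
        cv2.polylines(A,[np.round(p).astype(int)],True,(0,0,255),1)
    return A
E
cat > fit.py <<'E'
from ov import *
u=lambda p,o:np.array(p,float)/5+o-.4
kn={50:(58,250),100:(256,380),200:(481,353),500:(265,83)}
pos={w:px2w('top',[u(p,[190,190])],W[w][3]+(.022 if w==500 else 0))[0,:2] for w,p in kn.items()}
for w in pos: print(w,pos[w].round(4))
cor=px2w('top',u([(33,92),(188,40),(348,505),(190,555)],[360,165]),.036)[:,:2]
c=cor.mean(0); ax=(cor[2]+cor[3]-cor[0]-cor[1]);print('len',np.linalg.norm(ax)/2,np.linalg.norm(cor[0]-cor[1]))
ax/=np.linalg.norm(ax)
bf=px2w('top',u([(129,115),(163,212),(201,324),(246,455)],[360,165]),.028)[:,:2]
print('c',c,'yaw',np.degrees(np.arctan2(ax[1],ax[0])))
xs=np.array([-.092,-.043,.014,.080]);ys=np.array([-ax[1],ax[0]])
print('along,across of bores',((bf-c)@ax-xs).round(4),((bf-c)@ys).round(4))
B={w:c+ax*x for w,x in zip(W,xs)}
for w in B:print('bore',w,B[w].round(4))
rings=[]
for w,p in pos.items():
    o=.022 if w==500 else 0;r,h,k,H=W[w]
    rings+=[ring(p,r,h+o),ring(p,k,H+o),ring(p,r,o)]
br=[np.c_[c+ [0,0]+np.array([[a*.1195,b*.041] for a,b in((1,1),(1,-1),(-1,-1),(-1,1))])@np.array([ax,ys]),np.full(4,.036)]]
for w in B: br+=[ring(B[w],W[w][0]+.003,.031),ring(B[w],W[w][0]+.008,.036)]
t=cv2.imread('pics/t0.png');s=cv2.imread('pics/s0.png')
cv2.imwrite('pics/o1.png',np.hstack([draw('top',t,190,190,4,rings,110,120),draw('top',t,360,165,4,br,80,120)]))
cv2.imwrite('pics/o2.png',np.hstack([draw('scene',s,195,220,3,rings,130,90),draw('scene',s,330,200,3,br,110,90)]))
E
python3 fit.py
```

```text
50 [0.4942 0.3003]
100 [0.4326 0.2022]
200 [0.4458 0.0953]
500 [0.568  0.1938]
len 0.23424000599097344 0.07927653270437257
c [ 0.53406749 -0.16914521] yaw -161.44858263803903
along,across of bores [-0.0007 -0.     -0.0002  0.0001] [0.002  0.0023 0.0021 0.0023]
bore 50 [ 0.6213 -0.1399]
bore 100 [ 0.5748 -0.1555]
bore 200 [ 0.5208 -0.1736]
bore 500 [ 0.4582 -0.1946]
```

View pics/o1.png

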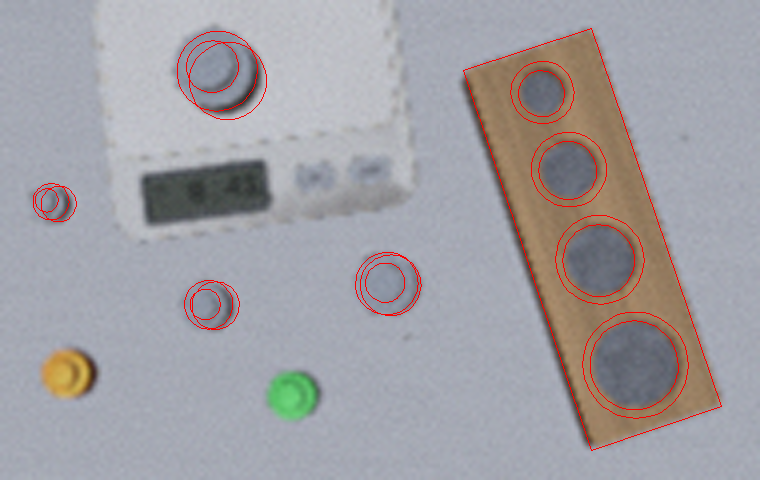

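View pics/o2.png

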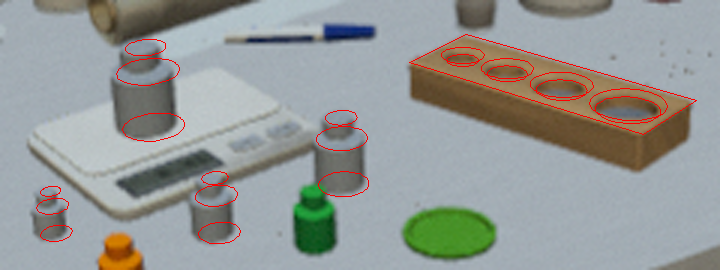

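The overlay confirms the identities. Some rings sit 1–3 mm off in both views, so I'll refine with depth.

```bash
cat > dep.py <<'E'
from ov import *
def cloud(name,f):
    d=np.load(f'pics/{f}.npy');c=camera_info(name);v,u=np.mgrid[:480,:640]
    p=cv2.undistortPoints(np.stack([u,v],-1).reshape(-1,1,2).astype(float),K(c),np.array(c['dist_coeffs'],float)).reshape(-1,2)
    X=(np.c_[p,np.ones(len(p))]*d.reshape(-1,1)-np.array(c['t']))@np.array(c['R']);X[d.ravel()==0]=np.nan;return X
E
python3 - <<'E'
from dep import *
from scipy.optimize import least_squares
T=cloud('top','t0');S=cloud('scene','s0')
P={50:(.4942,.3003),100:(.4326,.2022),200:(.4458,.0953),500:(.568,.1938)}
for w,p in P.items():
    o=.022 if w==500 else 0;r,h,k,H=W[w];p=np.array(p)
    for n,X in(('top',T),('scene',S)):
        m=np.hypot(*(X[:,:2]-p).T)<r+.008
        Y=X[m]; kn=Y[(Y[:,2]>h+o+.006)&(Y[:,2]<H+o+.01)]; bd=Y[(Y[:,2]>o+.008)]
        side=Y[(Y[:,2]>o+.006)&(Y[:,2]<h+o-.004)]
        f=None
        if len(side)>15:
            f=least_squares(lambda q:np.hypot(*(side[:,:2]-q).T)-r,p+[.004,0] if n=='scene' else p,loss='soft_l1',f_scale=.001).x.round(4)
        print(w,n,'knob',len(kn),np.nanmean(kn,0).round(4),'all',len(bd),np.nanmean(bd,0).round(4),'bbox',((np.nanmin(bd,0)+np.nanmax(bd,0))/2).round(4)[:2],'cyl',f)
m=(abs(T[:,0]-.534)<.2)&(abs(T[:,1]+.169)<.15)&(T[:,2]>.03)&(T[:,2]<.045)
r=cv2.minAreaRect((T[m,:2]*1000).astype(np.float32));print(r,T[m,2].mean())
m=(abs(S[:,0]-.534)<.2)&(abs(S[:,1]+.169)<.15)&(S[:,2]>.031)&(S[:,2]<.041)
print(cv2.minAreaRect((S[m,:2]*1000).astype(np.float32)),S[m,2].mean())
E
```

```text
50 top knob 29 [0.4925 0.3023 0.0337] all 77 [0.4924 0.3009 0.0253] bbox [0.493  0.3038] cyl None
50 scene knob 35 [0.4933 0.304  0.0331] all 132 [0.4905 0.3048 0.0223] bbox [0.4924 0.3036] cyl [0.4964 0.3032]
100 top knob 49 [0.4313 0.2036 0.0436] all 130 [0.4309 0.2027 0.0344] bbox [0.4307 0.2041] cyl None
100 scene knob 53 [0.4302 0.2071 0.0413] all 235 [0.426  0.2087 0.0265] bbox [0.4307 0.2068] cyl [0.4336 0.206 ]
200 top knob 79 [0.4452 0.0968 0.0554] all 200 [0.4449 0.096  0.0445] bbox [0.4455 0.0971] cyl None
200 scene knob 78 [0.4428 0.0988 0.0516] all 353 [0.4382 0.1014 0.0322] bbox [0.4462 0.098 ] cyl [0.4476 0.0964]
500 top knob 142 [0.5695 0.1947 0.0884] all 361 [0.5675 0.1923 0.0741] bbox [0.5696 0.1944] cyl [0.5703 0.1955]
500 scene knob 124 [0.566  0.1994 0.0842] all 535 [0.5594 0.2018 0.0607] bbox [0.5659 0.198 ] cyl [0.5725 0.197 ]
((586.3310546875, -183.92404174804688), (196.8585662841797, 348.6475830078125), 75.59606170654297) 0.035937009790667766
((588.3388671875, -182.3610382080078), (195.4113006591797, 345.85565185546875), 73.67237854003906) 0.03425515113003458
```

```bash
python3 - <<'E'
from dep import *
from scipy import ndimage
for n,f in(('top','t0'),('scene','s0')):
    T=cloud(n,f)
    m=((T[:,2]>.0305)&(T[:,2]<.041)&(np.hypot(T[:,0]-.534,T[:,1]+.169)<.14)).reshape(480,640)
    l,k=ndimage.label(m);b=np.argmax(np.bincount(l[l>0]));Y=T[(l==b).ravel()]
    (cx,cy),wh,a=cv2.minAreaRect((Y[:,:2]*1000).astype(np.float32));print(n,cx,cy,wh,a,Y[:,2].mean())
    for w,p in{50:(.6213,-.1399),100:(.5748,-.1555),200:(.5208,-.1736),500:(.4582,-.1946)}.items():
        q=T[(np.hypot(T[:,0]-p[0],T[:,1]-p[1])<W[w][0]+.006)&(T[:,2]<.03)]
        print(w,len(q),q.mean(0).round(4),((q.min(0)+q.max(0))/2).round(4))
E
```

```text
top 534.4296875 -170.28262329101562 (240.47166442871094, 83.90267181396484) 18.828184127807617 0.035781027529965
50 105 [ 0.6237 -0.1418  0.021 ] [ 0.6235 -0.1403  0.0218]
100 174 [ 0.5764 -0.1572  0.0215] [ 0.5761 -0.1547  0.0217]
200 254 [ 0.5223 -0.1761  0.021 ] [ 0.5225 -0.1761  0.0222]
500 394 [ 0.4589 -0.198   0.021 ] [ 0.4591 -0.1974  0.0215]
scene 536.2672729492188 -167.5041961669922 (240.71420288085938, 86.72756958007812) 19.116891860961914 0.034010032200209525
50 16 [ 0.6318 -0.1459  0.0264] [ 0.6299 -0.1438  0.0262]
100 85 [ 0.5779 -0.1536 -0.3884] [ 0.5751 -0.1551 -0.2911]
200 78 [ 0.5282 -0.1746 -0.1954] [ 0.5209 -0.1724 -0.3298]
500 233 [ 0.4741 -0.1907 -0.3618] [ 0.4689 -0.1944 -0.3318]
```

```bash
python3 - <<'E'
from h import *
R=cv2.Rodrigues(arm.observe()['ee_rot'])[0];print(R.round(3))
for c in R.T: print(np.degrees(np.arctan2(c[1],c[0])))
E
```

```text
[[ 0.961 -0.     0.277]
 [-0.277 -0.001  0.961]
 [ 0.    -1.    -0.001]]
-16.091391703343493
-100.72898050073283
73.90859843393977
```

>>> {"op": "carry_out", "data": {
  "steps": [0.6,0.25,-0.25,0,0.05,0.6,0.5,-0.5,0,0.1,0.6,0.75,-0.75,0,0.15,0.6,0.99,-1,0,0.2],
  "grip_force": 25
}}

```text
clock: 0.5
position: [0.2731, 0.4992, 0.2263]
ee_rot: [-1.569, 0.096, -0.096]
force: [0.1, 0.3, -0.0]
width: 0.702
```

>>> {"op": "carry_out", "data": {
  "steps": [0.6,0.25,-0.25,0,0.05,0.6,0.5,-0.5,0,0.1,0.6,0.75,-0.75,0,0.15,0.6,0.99,-1,0,0.2]
}}

```text
clock: 0.9
position: [0.3721, 0.3991, 0.2265]
ee_rot: [-1.571, -0.027, 0.028]
force: [-0.2, 0.5, 0.2]
width: 0.602
```

>>> {"op": "carry_out", "data": {
  "steps": [0.6,0.25,-0.25,0,0.05,0.6,0.5,-0.5,0,0.1,0.6,0.75,-0.75,0,0.15,0.6,0.99,-1,0,0.2]
}}

```text
clock: 1.3
position: [0.471, 0.2992, 0.2265]
ee_rot: [-1.566, -0.15, 0.151]
force: [-0.3, -0.1, 0.3]
width: 0.599
```

>>> {"op": "carry_out", "data": {
  "steps": [0.6,0.25,-0.25,0,0.05,0.6,0.5,-0.5,0,0.1,0.6,0.75,-0.75,0,0.13,0.6,0.99,-1,0,0.176,0.6,0.99,-1,0,0.176,0.6,0.99,-1,0,0.176]
}}

```text
clock: 1.9
position: [0.5693, 0.1997, 0.2262]
ee_rot: [-1.556, -0.255, 0.257]
force: [-1.3, 0.6, 0.5]
width: 0.603
```

>>> {"op": "carry_out", "data": {
  "steps": [0.6,0,-0.05,-0.3,0,0.6,0,-0.05,-0.6,0,0.6,0,-0.05,-0.9,0,0.6,0,-0.05,-0.9,0]
}}

```text
clock: 2.3
position: [0.5655, 0.1961, 0.133]
ee_rot: [-1.556, -0.254, 0.265]
force: [0.2, -0.5, -0.1]
width: 0.6
```

```bash
python3 - <<'E'
from h import *
s=arm.observe();print(s['position'],s['joints'])
t,_=snap('top','t1');s,_=snap('scene','s1')
A=cv2.resize(t[170:260,200:300],None,fx=4,fy=4)
B=cv2.resize(s[190:280,190:290],None,fx=4,fy=4)
cv2.imwrite('pics/v1.png',np.hstack([A,B])[:,:,::-1])
E
```

```text
[0.56551548 0.19610706 0.13297498] [-0.47901158  0.48561303  0.080437    1.74785151 -0.04831393  0.91749367
  1.52324927]
```

View pics/v1.png

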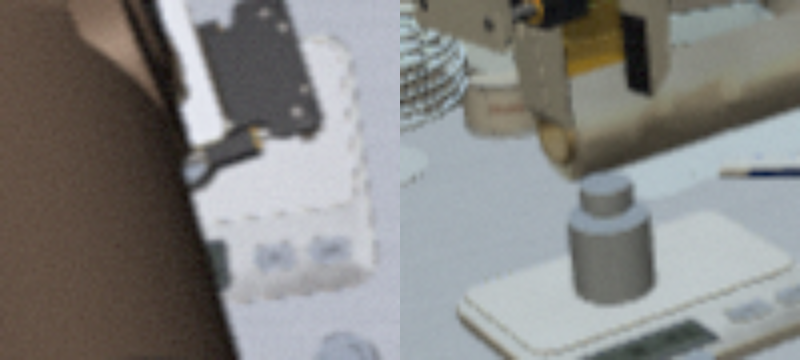

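```bash
python3 - <<'E'
from h import *
s=arm.observe();p=np.array(s['position']);R=cv2.Rodrigues(s['ee_rot'])[0];print(p,s['clock'])
q=np.array([p,p+R[:,2]*.0276,p-R[:,2]*.0276,[.5695,.195,.089]])
print(((w2px('scene',q)-[190,190])*4+[400,0]).round(0)); print(R.round(3))
E
```

```text
[0.56847118 0.19661838 0.1370465 ] 2.4
[[599. 103.]
 [560. 118.]
 [637.  88.]
 [609. 181.]]
[[ 0.946 -0.001 -0.324]
 [ 0.324  0.     0.946]
 [-0.001 -1.     0.   ]]
```

The shoulders of the fingers line up on the 500 g knob (scene-crop knob at (607,186), predicted (609,181)). I'll descend and grip.

>>> {"op": "carry_out", "data": {
  "steps": [0.6,0.01,0,-0.2,0,0.6,0.01,0,-0.4,0,0.6,0.01,0,-0.55,0,0.6,0.01,0,-0.63,0,0.6,0.01,0,-0.63,0,0.6,0.01,0,-0.63,0]
}}

```text
clock: 3.0
position: [0.571, 0.1961, 0.0751]
ee_rot: [-1.555, -0.259, 0.257]
force: [-0.2, 0.0, 0.1]
width: 0.601
```

>>> {"op": "carry_out", "data": {
  "steps": [0.2,0,0,0,0,0.2,0,0,0,0,0.2,0,0,0,0,0.2,0,0,0,0,0.2,0,0,0,0,0.2,0,0,0,0,0.2,0,0,0,0]
}}

```text
clock: 3.7
position: [0.5704, 0.1958, 0.074]
ee_rot: [-1.555, -0.258, 0.258]
force: [-0.5, 1.1, 3.8]
width: 0.308
```

>>> {"op": "carry_out", "data": {
  "steps": [0.2,0,0,0,0,0.2,0,0,0.1,0,0.2,0,0,0.2,0,0.2,0,0,0.4,0,0.2,0,0,0.6,0,0.2,0,0,0.8,0,0.2,0,0,1,0,0.2,0,0,1,0,0.2,0,0,1,0],
  "grip_force": 35
}}

```text
clock: 4.6
position: [0.5701, 0.1953, 0.1737]
ee_rot: [-1.555, -0.258, 0.258]
force: [-0.1, 0.4, -5.6]
width: 0.306
```

```bash
python3 - <<'E'
from h import *
s=arm.observe();print(s['position'],s['force'],s['width'])
t,_=snap('scene','s2')
cv2.imwrite('pics/v2.png',cv2.resize(t[140:290,180:330],None,fx=3,fy=3,interpolation=cv2.INTER_CUBIC)[:,:,::-1])
E
```

```text
[0.57009246 0.19533867 0.17366322] [-0.11186278  0.39336062 -5.57691915] 0.3063295409109624
```

View pics/v2.png

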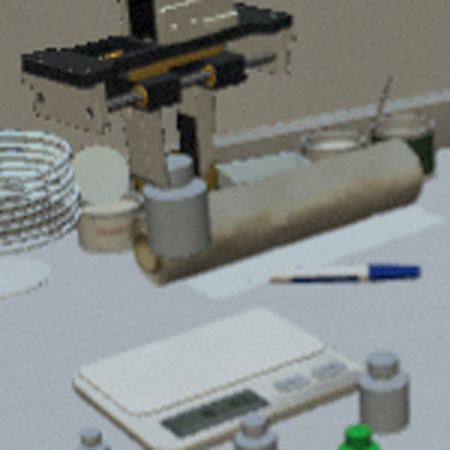

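The 500 g weight is held upright by its knob, seen at crop (180,200) and clear of the pan. Carrying it to the widest bore.

>>> {"op": "carry_out", "data": {
  "steps": [0.2,-0.07,-0.24,0,0,0.2,-0.14,-0.49,0,0,0.2,-0.21,-0.74,0,0,0.2,-0.277,-0.98,0,0]
}}

```text
clock: 5.05
position: [0.5412, 0.0962, 0.1722]
ee_rot: [-1.556, -0.256, 0.26]
force: [0.1, -0.4, -4.7]
width: 0.302
```

>>> {"op": "carry_out", "data": {
  "steps": [0.2,-0.07,-0.24,0,0,0.2,-0.14,-0.49,0,0,0.2,-0.21,-0.74,0,0,0.2,-0.277,-0.98,0,0]
}}

```text
clock: 5.45
position: [0.5135, -0.0017, 0.1724]
ee_rot: [-1.555, -0.256, 0.26]
force: [0.7, -0.5, -4.7]
width: 0.306
```

>>> {"op": "carry_out", "data": {
  "steps": [0.2,-0.07,-0.24,0,0,0.2,-0.14,-0.49,0,0,0.2,-0.21,-0.74,0,0,0.2,-0.277,-0.98,0,0]
}}

```text
clock: 5.85
position: [0.4858, -0.0995, 0.1725]
ee_rot: [-1.555, -0.256, 0.259]
force: [1.1, -0.1, -5.5]
width: 0.306
```

>>> {"op": "carry_out", "data": {
  "steps": [0.2,-0.07,-0.24,0,0,0.2,-0.14,-0.49,0,0,0.2,-0.21,-0.74,0,0,0.2,-0.277,-0.98,0,0,0.2,-0.277,-0.98,0,0,0.2,-0.277,-0.98,0,0]
}}

```text
clock: 6.45
position: [0.4585, -0.1967, 0.1727]
ee_rot: [-1.555, -0.255, 0.258]
force: [1.3, 0.6, -5.2]
width: 0.31
```

>>> {"op": "carry_out", "data": {
  "steps": [0.2,0,0,-0.2,0,0.2,0,0,-0.4,0,0.2,0,0,-0.6,0,0.2,0,0,-0.7,0,0.2,0,0,-0.7,0,0.2,0,0,-0.7,0]
}}

```text
clock: 7.05
position: [0.4597, -0.1961, 0.104]
ee_rot: [-1.555, -0.258, 0.258]
force: [0.2, -0.3, -4.6]
width: 0.309
```

```bash
python3 - <<'E'
from ov import *
s=arm.observe();p=np.array(s['position']);print(p,s['force'])
t,_=snap('scene','s3'); u,_=snap('top','t3')
rs=[ring(p,.0235,p[2]-.052),ring(p,.0235,p[2]-.005),ring([.4593,-.1966],.0315,.036)]
A=draw('scene',t[:,:,::-1].copy(),350,170,4,rs,100,100);B=draw('top',u[:,:,::-1].copy(),360,170,4,rs,100,100)
cv2.imwrite('pics/v3.png',np.hstack([A,B]))
E
```

```text
[ 0.45971722 -0.19613502  0.10398969] [ 0.24254499 -0.31011071 -4.56992509]
```

View pics/v3.png

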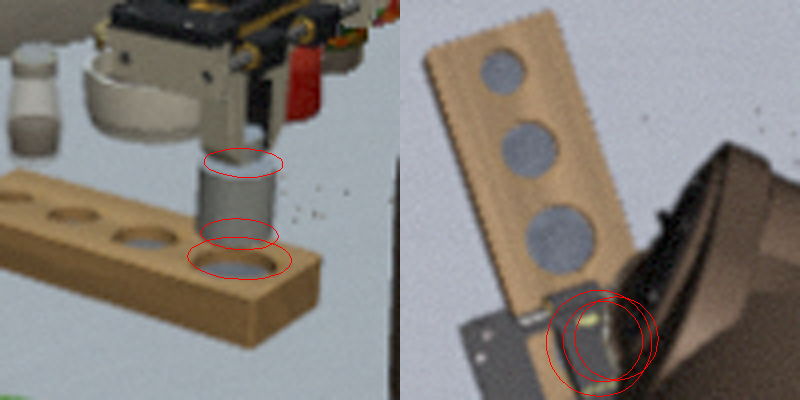

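In the scene view the weight (centre column about 237) sits over the widest bore (about 238). Both are offset from the predictions by the same small amount, so the alignment is good. Lowering.

>>> {"op": "carry_out", "data": {
  "steps": [0.2,0,0,-0.06,0,0.2,0,0,-0.12,0,0.2,0,0,-0.18,0,0.2,0,0,-0.22,0,0.2,0,0,-0.26,0,0.2,0,0,-0.29,0,0.2,0,0,-0.31,0,0.2,0,0,-0.31,0,0.2,0,0,-0.31,0]
}}

```text
clock: 8.05
position: [0.4595, -0.1965, 0.0728]
ee_rot: [-1.555, -0.258, 0.258]
force: [0.1, 0.1, -5.2]
width: 0.304
```

>>> {"op": "carry_out", "data": {
  "steps": [0.2,0,0,-0.01,0,0.2,0,0,-0.02,0,0.2,0,0,-0.02,0,0.2,0,0,-0.02,0]
}}

```text
clock: 8.45
position: [0.4599, -0.1965, 0.0721]
ee_rot: [-1.556, -0.259, 0.257]
force: [-4.4, 2.5, 12.7]
width: 0.306
```

>>> {"op": "carry_out", "data": {
  "steps": [0.3,0,0,0.01,0,0.36,0,0,0.01,0,0.45,0,0,0.01,0,0.5,0,0,0.01,0,0.5,0,0,0.01,0,0.5,0,0,0.1,0,0.5,0,0,0.3,0,0.5,0,0,0.6,0,0.5,0,0,1,0,0.5,0,0,1,0,0.5,0,0,1,0]
}}

```text
clock: 9.55
position: [0.4601, -0.1967, 0.172]
ee_rot: [-1.556, -0.26, 0.256]
force: [-0.9, 0.2, -0.1]
width: 0.499
```

```bash
python3 - <<'E'
from ov import *
s=arm.observe();p=np.array(s['position']);print(p,s['force'])
t,_=snap('scene','s4')
b=[.4593,-.1966]
rs=[ring(b,.0235,.067),ring(b,.015,.087),ring(b,.0315,.036)]
cv2.imwrite('pics/v4.png',draw('scene',t[:,:,::-1].copy(),330,170,4,rs,120,100))
E
```

```text
[ 0.46008848 -0.19665543  0.17200655] [-0.9177436   0.21660607 -0.10747854]
```

View pics/v4.png

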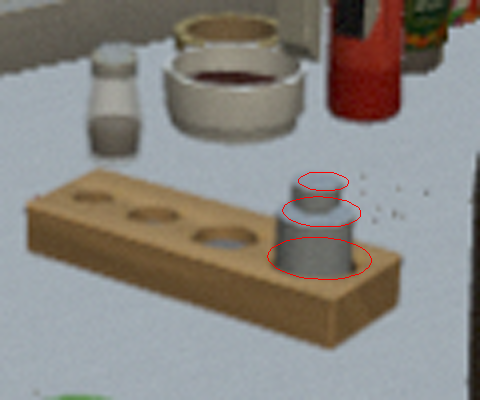

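The 500 g weight is seated and upright at crop (318,230). Next is the 200 g.

>>> {"op": "carry_out", "data": {
  "steps": [0.5,0,0.3,0,0,0.5,-0.02,0.65,0,0,0.5,-0.05,0.98,0,0]
}}

```text
clock: 9.9
position: [0.4534, -0.0973, 0.1696]
ee_rot: [-1.555, -0.256, 0.259]
force: [1.2, -0.4, -0.4]
width: 0.501
```

>>> {"op": "carry_out", "data": {
  "steps": [0.5,0,0.3,0,0,0.5,-0.02,0.65,0,0,0.5,-0.05,0.98,0,0]
}}

```text
clock: 10.2
position: [0.4484, 0.0009, 0.1697]
ee_rot: [-1.555, -0.256, 0.26]
force: [0.3, 0.0, -0.3]
width: 0.5
```

>>> {"op": "carry_out", "data": {
  "steps": [0.5,0,0.3,0,0,0.5,-0.02,0.65,0,0,0.5,-0.05,0.98,0,0,0.5,-0.05,0.98,0,0,0.5,-0.05,0.98,0,0]
}}

```text
clock: 10.7
position: [0.4436, 0.0977, 0.1697]
ee_rot: [-1.556, -0.258, 0.261]
force: [0.0, -0.3, -0.9]
width: 0.499
```

>>> {"op": "carry_out", "data": {
  "steps": [0.5,0,0,-0.3,0,0.5,0,0,-0.6,0,0.5,0,0,-0.9,0,0.5,0,0,-0.9,0,0.5,0,0,-0.9,0]
}}

```text
clock: 11.2
position: [0.4441, 0.0963, 0.0807]
ee_rot: [-1.556, -0.255, 0.258]
force: [0.3, 0.2, 0.2]
width: 0.504
```

>>> {"op": "carry_out", "data": {
  "steps": [0.5,0.012,0.005,-0.15,0,0.5,0.012,0.005,-0.28,0,0.5,0.012,0.005,-0.35,0,0.5,0.012,0.005,-0.39,0,0.5,0.012,0.005,-0.39,0,0.5,0.012,0.005,-0.39,0],
  "grip_force": 25
}}

```text
clock: 11.8
position: [0.446, 0.0981, 0.0424]
ee_rot: [-1.555, -0.258, 0.257]
force: [0.6, 0.2, -0.2]
width: 0.502
```

>>> {"op": "carry_out", "data": {
  "steps": [0.12,0,0,0,0,0.12,0,0,0,0,0.12,0,0,0,0,0.12,0,0,0,0,0.12,0,0,0,0,0.12,0,0,0,0,0.12,0,0,0,0]
}}

```text
clock: 12.5
position: [0.4457, 0.098, 0.0418]
ee_rot: [-1.555, -0.258, 0.258]
force: [1.1, -1.2, 1.2]
width: 0.231
```

>>> {"op": "carry_out", "data": {
  "steps": [0.12,0,0,0.1,0,0.12,0,0,0.2,0,0.12,0,0,0.4,0,0.12,0,0,0.6,0,0.12,0,0,0.8,0,0.12,0,0,1,0,0.12,0,0,1,0,0.12,0,0,1,0]
}}

```text
clock: 13.3
position: [0.4457, 0.0981, 0.1421]
ee_rot: [-1.555, -0.259, 0.257]
force: [-0.1, 0.3, -2.0]
width: 0.232
```

>>> {"op": "carry_out", "data": {
  "steps": [0.12,0.06,-0.22,0.1,0,0.12,0.12,-0.45,0.2,0,0.12,0.18,-0.68,0.3,0,0.12,0.253,-0.911,0.3,0]
}}

```text
clock: 13.7
position: [0.471, 0.0061, 0.1717]
ee_rot: [-1.555, -0.258, 0.258]
force: [1.0, 0.6, -1.6]
width: 0.227
```

>>> {"op": "carry_out", "data": {
  "steps": [0.12,0.06,-0.22,0,0,0.12,0.12,-0.45,0,0,0.12,0.18,-0.68,0,0,0.12,0.253,-0.911,0,0]
}}

```text
clock: 14.1
position: [0.4954, -0.085, 0.1704]
ee_rot: [-1.555, -0.256, 0.26]
force: [-0.7, 0.5, -1.9]
width: 0.228
```

>>> {"op": "carry_out", "data": {
  "steps": [0.12,0.06,-0.22,0,0,0.12,0.12,-0.45,0,0,0.12,0.18,-0.68,0,0,0.12,0.253,-0.911,0,0,0.12,0.253,-0.911,0,0,0.12,0.253,-0.911,0,0]
}}

```text
clock: 14.7
position: [0.5207, -0.1753, 0.1704]
ee_rot: [-1.555, -0.255, 0.259]
force: [-0.1, 1.1, -2.6]
width: 0.225
```

>>> {"op": "carry_out", "data": {
  "steps": [0.12,0,0,-0.2,0,0.12,0,0,-0.4,0,0.12,0,0,-0.6,0,0.12,0,0,-0.75,0,0.12,0,0,-0.75,0,0.12,0,0,-0.75,0]
}}

```text
clock: 15.3
position: [0.5213, -0.1743, 0.0966]
ee_rot: [-1.554, -0.258, 0.259]
force: [-0.5, 0.4, -2.2]
width: 0.234
```

>>> {"op": "carry_out", "data": {
  "steps": [0.12,0.005,-0.01,-0.08,0,0.12,0.005,-0.01,-0.16,0,0.12,0.005,-0.01,-0.22,0,0.12,0.005,-0.01,-0.27,0,0.12,0.005,-0.01,-0.31,0,0.12,0.005,-0.01,-0.33,0,0.12,0.005,-0.01,-0.34,0,0.12,0.005,-0.01,-0.34,0,0.12,0.005,-0.01,-0.34,0]
}}

```text
clock: 16.2
position: [0.5222, -0.1763, 0.0629]
ee_rot: [-1.555, -0.258, 0.258]
force: [0.1, -0.3, -1.3]
width: 0.23
```

>>> {"op": "carry_out", "data": {
  "steps": [0.12,0,0,-0.008,0,0.12,0,0,-0.015,0,0.12,0,0,-0.015,0,0.12,0,0,-0.015,0]
}}

```text
clock: 16.6
position: [0.5225, -0.1765, 0.0618]
ee_rot: [-1.556, -0.259, 0.257]
force: [0.2, -0.4, 4.9]
width: 0.226
```

>>> {"op": "carry_out", "data": {
  "steps": [0.24,0,0,0,0,0.3,0,0,0,0,0.4,0,0,0,0,0.4,0,0,0,0,0.4,0,0,0,0,0.4,0,0,0.1,0,0.4,0,0,0.3,0,0.4,0,0,0.6,0,0.4,0,0,1,0,0.4,0,0,1,0,0.4,0,0,1,0]
}}

```text
clock: 17.7
position: [0.5227, -0.1764, 0.1626]
ee_rot: [-1.556, -0.26, 0.256]
force: [-0.6, -0.2, -0.4]
width: 0.402
```

```bash
python3 - <<'E'
from ov import *
s=arm.observe();p=np.array(s['position']);print(p,s['force'])
t,_=snap('scene','s5')
cv2.imwrite('pics/v5.png',np.hstack([cv2.resize(t[a:a+100,b:b+120],None,fx=3,fy=3) for a,b in((170,330),(230,195))])[:,:,::-1])
E
```

```text
[ 0.52266665 -0.17642189  0.16264602] [-0.59819774 -0.23710259 -0.41577262]
```

View pics/v5.png

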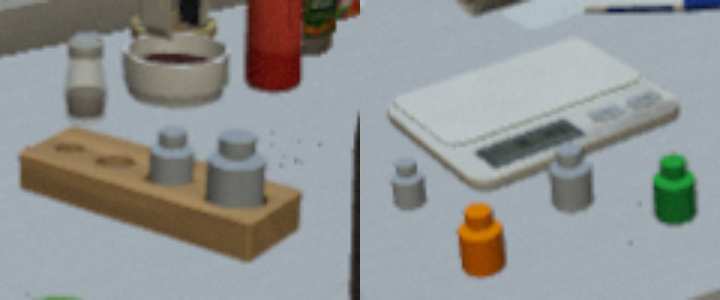

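The 200 g weight is seated (crop (172,160)) beside the 500 g (237,170). The 100 g (571,180) and 50 g (408,185) are undisturbed. Next is the 100 g.

>>> {"op": "carry_out", "data": {
  "steps": [0.4,-0.05,0.25,0,0,0.4,-0.13,0.6,0,0,0.4,-0.227,0.953,0,0]
}}

```text
clock: 18.05
position: [0.4982, -0.0802, 0.16]
ee_rot: [-1.555, -0.255, 0.259]
force: [1.0, -0.0, 0.6]
width: 0.404
```

>>> {"op": "carry_out", "data": {
  "steps": [0.4,-0.05,0.25,0,0,0.4,-0.13,0.6,0,0,0.4,-0.227,0.953,0,0]
}}

```text
clock: 18.35
position: [0.4754, 0.0153, 0.1602]
ee_rot: [-1.555, -0.256, 0.259]
force: [0.7, 0.4, 0.5]
width: 0.399
```

>>> {"op": "carry_out", "data": {
  "steps": [0.4,-0.05,0.25,0,0,0.4,-0.13,0.6,0,0,0.4,-0.227,0.953,0,0]
}}

```text
clock: 18.65
position: [0.4528, 0.1104, 0.1602]
ee_rot: [-1.556, -0.256, 0.259]
force: [0.6, -0.0, 0.3]
width: 0.404
```

>>> {"op": "carry_out", "data": {
  "steps": [0.4,-0.05,0.25,0,0,0.4,-0.13,0.6,0,0,0.4,-0.227,0.953,0,0,0.4,-0.227,0.953,0,0,0.4,-0.227,0.953,0,0]
}}

```text
clock: 19.15
position: [0.4302, 0.2051, 0.1602]
ee_rot: [-1.556, -0.258, 0.261]
force: [-0.2, 0.1, 0.3]
width: 0.398
```

>>> {"op": "carry_out", "data": {
  "steps": [0.4,0,0,-0.3,0,0.4,0,0,-0.6,0,0.4,0,0,-0.9,0,0.4,0,0,-0.9,0,0.4,0,0,-0.9,0]
}}

```text
clock: 19.65
position: [0.4311, 0.2036, 0.0712]
ee_rot: [-1.557, -0.255, 0.258]
force: [-0.0, -0.0, 1.3]
width: 0.401
```

>>> {"op": "carry_out", "data": {
  "steps": [0.4,0,0.005,-0.15,0,0.4,0,0.005,-0.28,0,0.4,0,0.005,-0.35,0,0.4,0,0.005,-0.385,0,0.4,0,0.005,-0.385,0,0.4,0,0.005,-0.385,0],
  "grip_force": 20
}}

```text
clock: 20.25
position: [0.4317, 0.2056, 0.0334]
ee_rot: [-1.555, -0.258, 0.257]
force: [0.1, 1.0, 0.4]
width: 0.402
```

>>> {"op": "carry_out", "data": {
  "steps": [0.08,0,0,0,0,0.08,0,0,0,0,0.08,0,0,0,0,0.08,0,0,0,0,0.08,0,0,0,0,0.08,0,0,0,0,0.08,0,0,0,0]
}}

```text
clock: 20.95
position: [0.4314, 0.2055, 0.0329]
ee_rot: [-1.555, -0.258, 0.258]
force: [0.1, -1.6, 4.1]
width: 0.173
```

>>> {"op": "carry_out", "data": {
  "steps": [0.08,0,0,0.1,0,0.08,0,0,0.2,0,0.08,0,0,0.4,0,0.08,0,0,0.6,0,0.08,0,0,0.8,0,0.08,0,0,1,0,0.08,0,0,1,0,0.08,0,0,1,0]
}}

```text
clock: 21.75
position: [0.4313, 0.2056, 0.1333]
ee_rot: [-1.555, -0.259, 0.257]
force: [-0.9, -1.2, -1.8]
width: 0.176
```

>>> {"op": "carry_out", "data": {
  "steps": [0.08,0.08,-0.2,0.1,0,0.08,0.17,-0.44,0.2,0,0.08,0.26,-0.68,0.3,0,0.08,0.361,-0.906,0.4,0]
}}

```text
clock: 22.15
position: [0.4667, 0.1136, 0.1721]
ee_rot: [-1.556, -0.256, 0.26]
force: [-0.2, -0.2, -1.5]
width: 0.175
```

>>> {"op": "carry_out", "data": {
  "steps": [0.08,0.08,-0.2,0,0,0.08,0.17,-0.44,0,0,0.08,0.26,-0.68,0,0,0.08,0.361,-0.906,0,0]
}}

```text
clock: 22.55
position: [0.5028, 0.023, 0.1717]
ee_rot: [-1.555, -0.256, 0.259]
force: [0.8, -1.2, -0.8]
width: 0.173
```

>>> {"op": "carry_out", "data": {
  "steps": [0.08,0.08,-0.2,0,0,0.08,0.17,-0.44,0,0,0.08,0.26,-0.68,0,0,0.08,0.361,-0.906,0,0]
}}

```text
clock: 22.95
position: [0.5389, -0.0675, 0.1716]
ee_rot: [-1.555, -0.256, 0.26]
force: [0.6, 0.2, -1.4]
width: 0.176
```

>>> {"op": "carry_out", "data": {
  "steps": [0.08,0.08,-0.2,0,0,0.08,0.17,-0.44,0,0,0.08,0.26,-0.68,0,0,0.08,0.361,-0.906,0,0,0.08,0.361,-0.906,0,0,0.08,0.361,-0.906,0,0]
}}

```text
clock: 23.55
position: [0.5749, -0.1571, 0.1715]
ee_rot: [-1.555, -0.255, 0.259]
force: [0.4, 0.8, -1.3]
width: 0.174
```

>>> {"op": "carry_out", "data": {
  "steps": [0.08,0,0,-0.2,0,0.08,0,0,-0.4,0,0.08,0,0,-0.6,0,0.08,0,0,-0.8,0,0.08,0,0,-0.8,0,0.08,0,0,-0.8,0]
}}

```text
clock: 24.15
position: [0.5752, -0.156, 0.0927]
ee_rot: [-1.554, -0.258, 0.259]
force: [0.7, -0.9, -0.7]
width: 0.174
```

>>> {"op": "carry_out", "data": {
  "steps": [0.08,0,0,-0.1,0,0.08,0,0,-0.18,0,0.08,0,0,-0.25,0,0.08,0,0,-0.3,0,0.08,0,0,-0.34,0,0.08,0,0,-0.37,0,0.08,0,0,-0.39,0,0.08,0,0,-0.39,0,0.08,0,0,-0.39,0]
}}

```text
clock: 25.05
position: [0.5758, -0.157, 0.0539]
ee_rot: [-1.555, -0.258, 0.258]
force: [0.5, -0.3, -1.5]
width: 0.174
```

>>> {"op": "carry_out", "data": {
  "steps": [0.08,0,0,-0.008,0,0.08,0,0,-0.015,0,0.08,0,0,-0.015,0,0.08,0,0,-0.015,0]
}}

```text
clock: 25.45
position: [0.5761, -0.1572, 0.0529]
ee_rot: [-1.556, -0.259, 0.257]
force: [-0.7, -0.1, 6.1]
width: 0.176
```

>>> {"op": "carry_out", "data": {
  "steps": [0.19,0,0,0,0,0.25,0,0,0,0,0.35,0,0,0,0,0.35,0,0,0,0,0.35,0,0,0,0,0.35,0,0,0.1,0,0.35,0,0,0.3,0,0.35,0,0,0.6,0,0.35,0,0,1,0,0.35,0,0,1,0,0.35,0,0,1,0]
}}

```text
clock: 26.55
position: [0.5763, -0.1571, 0.1538]
ee_rot: [-1.556, -0.26, 0.256]
force: [-0.6, -0.4, -0.3]
width: 0.35
```

```bash
python3 - <<'E'
from ov import *
s=arm.observe();p=np.array(s['position']);print(p,s['force'])
t,_=snap('scene','s6')
cv2.imwrite('pics/v6.png',np.hstack([cv2.resize(t[a:a+100,b:b+120],None,fx=3,fy=3) for a,b in((170,330),(230,175))])[:,:,::-1])
E
```

```text
[ 0.57634329 -0.15709528  0.15377234] [-0.61416155 -0.38947951 -0.29262726]
```

View pics/v6.png

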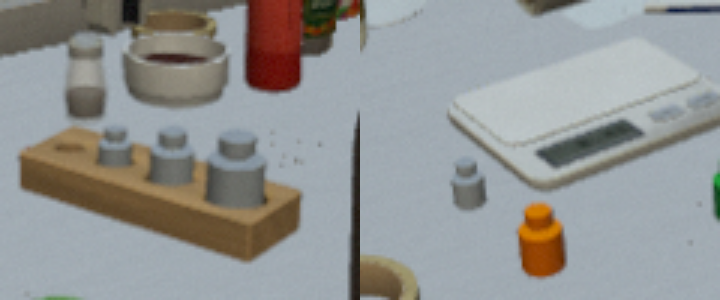

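Three weights are seated in a row (crop (115,150), (172,160), (237,170)). The 50 g stands at (468,185). Fetching it.

>>> {"op": "carry_out", "data": {
  "steps": [0.35,-0.04,0.25,0,0,0.35,-0.1,0.6,0,0,0.35,-0.167,0.92,0,0]
}}

```text
clock: 26.9
position: [0.5577, -0.0638, 0.1509]
ee_rot: [-1.555, -0.255, 0.259]
force: [0.3, -0.5, -0.3]
width: 0.353
```

>>> {"op": "carry_out", "data": {
  "steps": [0.35,-0.04,0.25,0,0,0.35,-0.1,0.6,0,0,0.35,-0.167,0.92,0,0]
}}

```text
clock: 27.2
position: [0.541, 0.0283, 0.151]
ee_rot: [-1.555, -0.256, 0.26]
force: [-0.1, 0.1, 0.3]
width: 0.35
```

>>> {"op": "carry_out", "data": {
  "steps": [0.35,-0.04,0.25,0,0,0.35,-0.1,0.6,0,0,0.35,-0.167,0.92,0,0]
}}

```text
clock: 27.5
position: [0.5243, 0.1202, 0.151]
ee_rot: [-1.556, -0.256, 0.26]
force: [-0.2, -0.4, 0.3]
width: 0.354
```

>>> {"op": "carry_out", "data": {
  "steps": [0.35,-0.04,0.25,0,0,0.35,-0.1,0.6,0,0,0.35,-0.167,0.92,0,0]
}}

```text
clock: 27.8
position: [0.5077, 0.212, 0.151]
ee_rot: [-1.556, -0.256, 0.26]
force: [0.6, -0.0, 0.4]
width: 0.353
```

>>> {"op": "carry_out", "data": {
  "steps": [0.35,-0.04,0.25,0,0,0.35,-0.1,0.6,0,0,0.35,-0.167,0.92,0,0,0.35,-0.167,0.92,0,0,0.35,-0.167,0.92,0,0]
}}

```text
clock: 28.3
position: [0.491, 0.3032, 0.1509]
ee_rot: [-1.556, -0.258, 0.261]
force: [-0.0, -0.9, -0.4]
width: 0.35
```

>>> {"op": "carry_out", "data": {
  "steps": [0.35,0,0,-0.3,0,0.35,0,0,-0.6,0,0.35,0,0,-0.9,0,0.35,0,0,-0.9,0,0.35,0,0,-0.9,0]
}}

```text
clock: 28.8
position: [0.4922, 0.3016, 0.0622]
ee_rot: [-1.557, -0.256, 0.258]
force: [-0.8, 0.7, 0.1]
width: 0.352
```

>>> {"op": "carry_out", "data": {
  "steps": [0.35,0,0.005,-0.15,0,0.35,0,0.005,-0.27,0,0.35,0,0.005,-0.34,0,0.35,0,0.005,-0.373,0,0.35,0,0.005,-0.373,0,0.35,0,0.005,-0.373,0],
  "grip_force": 15
}}

```text
clock: 29.4
position: [0.4924, 0.3037, 0.0254]
ee_rot: [-1.555, -0.258, 0.257]
force: [-0.2, 0.4, 0.2]
width: 0.351
```

>>> {"op": "carry_out", "data": {
  "steps": [0.05,0,0,0,0,0.05,0,0,0,0,0.05,0,0,0,0,0.05,0,0,0,0,0.05,0,0,0,0,0.05,0,0,0,0,0.05,0,0,0,0]
}}

```text
clock: 30.1
position: [0.4923, 0.3036, 0.0251]
ee_rot: [-1.555, -0.258, 0.258]
force: [0.2, -1.0, 1.1]
width: 0.132
```

>>> {"op": "carry_out", "data": {
  "steps": [0.05,0,0,0.1,0,0.05,0,0,0.2,0,0.05,0,0,0.4,0,0.05,0,0,0.6,0,0.05,0,0,0.8,0,0.05,0,0,1,0,0.05,0,0,1,0,0.05,0,0,1,0]
}}

```text
clock: 30.9
position: [0.4923, 0.3037, 0.1256]
ee_rot: [-1.555, -0.259, 0.257]
force: [0.2, -0.2, -1.0]
width: 0.133
```

>>> {"op": "carry_out", "data": {
  "steps": [0.05,0.06,-0.2,0.1,0,0.05,0.13,-0.44,0.2,0,0.05,0.2,-0.68,0.3,0,0.05,0.26,-0.89,0.4,0]
}}

```text
clock: 31.3
position: [0.5177, 0.2129, 0.1642]
ee_rot: [-1.556, -0.256, 0.259]
force: [0.1, -0.6, -0.4]
width: 0.131
```

>>> {"op": "carry_out", "data": {
  "steps": [0.05,0.06,-0.2,0,0,0.05,0.13,-0.44,0,0,0.05,0.2,-0.68,0,0,0.05,0.26,-0.89,0,0]
}}

```text
clock: 31.7
position: [0.5437, 0.1239, 0.1639]
ee_rot: [-1.556, -0.256, 0.259]
force: [0.3, 0.1, -0.6]
width: 0.132
```

>>> {"op": "carry_out", "data": {
  "steps": [0.05,0.06,-0.2,0,0,0.05,0.13,-0.44,0,0,0.05,0.2,-0.68,0,0,0.05,0.26,-0.89,0,0]
}}

```text
clock: 32.1
position: [0.5697, 0.0351, 0.1639]
ee_rot: [-1.556, -0.256, 0.259]
force: [1.3, 0.0, -0.1]
width: 0.13
```

>>> {"op": "carry_out", "data": {
  "steps": [0.05,0.06,-0.2,0,0,0.05,0.13,-0.44,0,0,0.05,0.2,-0.68,0,0,0.05,0.26,-0.89,0,0]
}}

```text
clock: 32.5
position: [0.5956, -0.0539, 0.1638]
ee_rot: [-1.555, -0.256, 0.259]
force: [0.2, -0.1, -1.0]
width: 0.13
```

>>> {"op": "carry_out", "data": {
  "steps": [0.05,0.06,-0.2,0,0,0.05,0.13,-0.44,0,0,0.05,0.2,-0.68,0,0,0.05,0.26,-0.89,0,0,0.05,0.26,-0.89,0,0,0.05,0.26,-0.89,0,0]
}}

```text
clock: 33.1
position: [0.6214, -0.1415, 0.1638]
ee_rot: [-1.555, -0.256, 0.259]
force: [-0.1, 0.3, -0.3]
width: 0.13
```

>>> {"op": "carry_out", "data": {
  "steps": [0.05,0,0,-0.2,0,0.05,0,0,-0.4,0,0.05,0,0,-0.6,0,0.05,0,0,-0.8,0,0.05,0,0,-0.8,0,0.05,0,0,-0.8,0]
}}

```text
clock: 33.7
position: [0.6219, -0.1403, 0.0848]
ee_rot: [-1.554, -0.258, 0.26]
force: [0.4, 0.6, -0.6]
width: 0.129
```

```bash
python3 - <<'E'
from ov import *
s=arm.observe();p=np.array(s['position']);print(p,s['force'],s['width'])
t,_=snap('scene','s7')
cv2.imwrite('pics/v7.png',cv2.resize(t[160:270,320:440],None,fx=4,fy=4)[:,:,::-1])
E
```

```text
[ 0.62185272 -0.14025936  0.08484972] [ 0.4310234   0.6029694  -0.63300896] 0.12885556877006518
```

View pics/v7.png

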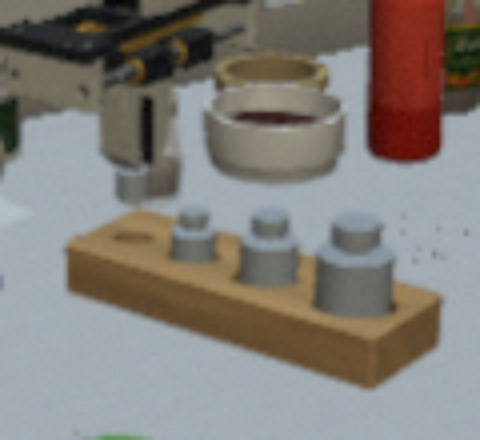

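The 50 g weight hangs at (131,185), right above its bore at (132,237). Lowering.

>>> {"op": "carry_out", "data": {
  "steps": [0.05,0,0,-0.1,0,0.05,0,0,-0.18,0,0.05,0,0,-0.25,0,0.05,0,0,-0.3,0,0.05,0,0,-0.34,0,0.05,0,0,-0.37,0,0.05,0,0,-0.39,0,0.05,0,0,-0.39,0,0.05,0,0,-0.39,0]
}}

```text
clock: 34.65
position: [0.6223, -0.1415, 0.0461]
ee_rot: [-1.555, -0.258, 0.258]
force: [-0.4, -1.0, 0.8]
width: 0.133
```

>>> {"op": "carry_out", "data": {
  "steps": [0.05,0,0,-0.008,0,0.05,0,0,-0.015,0,0.05,0,0,-0.015,0,0.05,0,0,-0.015,0]
}}

```text
clock: 35.05
position: [0.6226, -0.1417, 0.045]
ee_rot: [-1.556, -0.259, 0.257]
force: [-0.1, -0.1, 5.0]
width: 0.131
```

>>> {"op": "carry_out", "data": {
  "steps": [0.15,0,0,0,0,0.22,0,0,0,0,0.32,0,0,0,0,0.32,0,0,0,0,0.32,0,0,0,0,0.32,0,0,0.1,0,0.32,0,0,0.3,0,0.32,0,0,0.6,0,0.32,0,0,1,0,0.32,0,0,1,0]
}}

```text
clock: 36.05
position: [0.6255, -0.1424, 0.1508]
ee_rot: [-1.558, -0.265, 0.251]
force: [0.8, -0.2, 0.6]
width: 0.319
```

>>> {"op": "carry_out", "data": {
  "steps": [0.32,0,0.3,0.2,0,0.32,0,0.6,0.4,0,0.32,0,1,0.5,0]
}}

```text
clock: 36.35
position: [0.6228, -0.0424, 0.1969]
ee_rot: [-1.557, -0.258, 0.253]
force: [1.2, -0.2, 0.6]
width: 0.319
```

>>> {"op": "carry_out", "data": {
  "steps": [0.32,0,0.3,0,0,0.32,0,0.6,0,0,0.32,0,1,0,0,0.32,0,1,0,0]
}}

```text
clock: 36.75
position: [0.6216, 0.0665, 0.1948]
ee_rot: [-1.55, -0.265, 0.264]
force: [-0.3, 0.9, 0.2]
width: 0.321
```

>>> {"op": "carry_out", "data": {
  "steps": [0.32,0,0.3,0,0,0.32,0,0.6,0,0,0.32,0,1,0,0,0.32,0,1,0,0,0.32,0,1,0,0]
}}

```text
clock: 37.25
position: [0.6219, 0.1596, 0.1946]
ee_rot: [-1.555, -0.26, 0.26]
force: [-0.5, -0.1, -0.5]
width: 0.317
```

```bash
python3 - <<'E'
from dep import *
s=arm.observe();print(s['position'],s['force'])
t,_=snap('scene','s8');u,_=snap('top','t8')
cv2.imwrite('pics/v8.png',np.hstack([cv2.resize(t[160:280,330:440],None,fx=3.5,fy=3.5),cv2.resize(u[165:285,350:460],None,fx=3.5,fy=3.5)])[:,:,::-1])
T=cloud('top','t8')
for w,p in{50:(.6221,-.1411),100:(.5757,-.1569),200:(.5217,-.1753),500:(.4593,-.1966)}.items():
    r,h,k,H=W[w];Y=T[np.hypot(*(T[:,:2]-p).T)<r+.006]
    kn=Y[Y[:,2]>.02+(h+H)/2];print(w,'n',len(kn),'knob centre',kn.mean(0).round(4)[:2],'top z',np.median(kn[:,2]).round(4),'expected',.02+H)
E
```

```text
[0.62187138 0.15960864 0.19456111] [-0.45534435 -0.05462912 -0.54711913]
50 n 28 knob centre [ 0.6229 -0.1414] top z 0.0539 expected 0.054000000000000006
100 n 51 knob centre [ 0.5753 -0.1561] top z 0.064 expected 0.064
200 n 81 knob centre [ 0.5213 -0.1771] top z 0.0757 expected 0.075
500 n 147 knob centre [ 0.4592 -0.1952] top z 0.0871 expected 0.08700000000000001
```

View pics/v8.png

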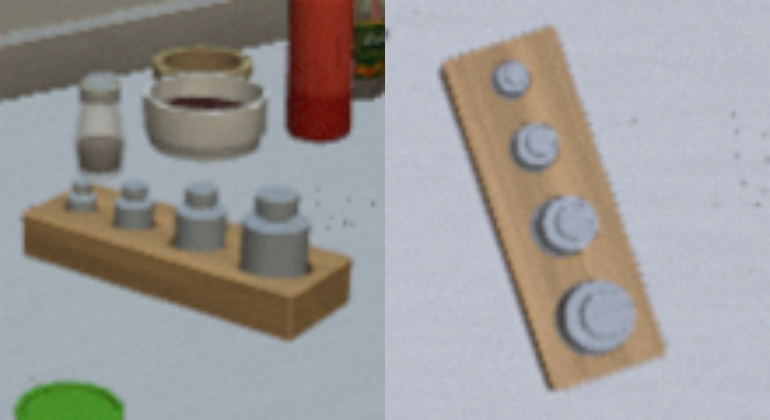

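All four stand upright in order, with top heights within 1 mm of fully seated, and the arm is clear. Handing in.

```bash
python3 -c "
from cell import arm; print(arm.sign_off())"
```

```text
the job is handed in; nothing more can be done
None
```

All four check weights are back in the block, standing upright in order of size, and the job was handed in at about 37 s on the robot's clock. I lifted each one by its knob, in the order 500, 200, 100, 50 g, and lowered it until I felt the bore floor before letting go.

- **Seating:** my last depth check put the knob tops at 53.9, 64.0, 75.7 and 87.1 mm. Fully down they should be at 54, 64, 75 and 87 mm, so all are within 1 mm.
- **Position:** the final pictures from both cameras show the row in the right order, and the knobs are within about 2 mm of the bore centres. The arm was clear of everything, and the green and orange look-alikes were not moved.
- **Forces:** the highest reading reported after a move was about 14 N, well under the limits.
- **Small disagreements:** the two cameras differed by 2–3 mm at the start, so I averaged their readings. The gripper also read about 2 mm narrower than each knob, the same on all four. Neither affected the result.

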